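Wedge the rocking tea cupboard

ROBOT

A 6-joint arm with a two-finger parallel gripper is mounted at the origin on the work surface. World frame = base frame: x ahead of the robot, y to its left, z up, the work surface at z = 0. Lengths are in m, angles in rad, forces in N, time in s.
With the tool pointing down it reaches from about 0.3 to 0.85 m from the base axis. Payload 4.2 kg.
Tool frame: the origin (TCP) lies between the finger pads; the fingertips stand arm.tcp_to_tips ahead of it and the grasp point (between the pads) lies 11 mm behind it (arm.tcp_to_tips is the distance from the TCP to the fingertips, in m); z points along the fingers, y is the line along which they close (so a half turn about z gives the same grasp; the last joint's range is limited). The gripper opens to 91 mm and grips with 3 to 60 N. Pads are 32 mm wide; open, the fingers measure 118 mm over their backs; the gripper's body (76 mm by 178 mm) begins 60 mm behind the grasp point.
Start: joints at [1.226, 0.32, 1.565, -0, 1.257, -0.02], TCP at [0.183, 0.545, 0.222] pointing down, gripper open.
Joint ranges: [-3.11, 3.11], [-0.84, 2.01], [0.21, 2.61], [-1.34, 4.49], [0.05, 2.63], [-2.56, 2.56]. Speed limits (rad/s): [2.57, 2.57, 3.14, 3.14, 3.14, 3.14].

INTERFACE

Orientations are given as a unit quaternion [x, y, z, w].
In Python, from workcell import arm, eyes gives the robot as it stands.
- The arm moves only by the tool send_rows, never from a script. Its argument "steps" is a list that holds one entry, the list of rows, each a list of 4 numbers: the shift along the world's x, y, z in mm, then the turn about the world's z in degrees. In form: [[[dx, dy, dz, spin], ...]]. A call has 1 to 10 rows; each row shifts and turns the commanded pose from where the row before left it; what a row does not reach is not made up. A row lasts 1/8 s, in which the tool goes at most 62.5 mm and 10.7 degrees, less where a joint would pass 70% of its speed; a pose out of reach is approached as far as the arm can. A call with a gripper value outside its range is refused whole. "grip" is the closure, from -1 (fully open) to 1 (shut), set as the call begins (left out, the last holds). The fingers move at their own pace and stop on an object; the grip force is fixed at half the most. Time passes only in rows, so rows that do not move let the fingers close. It gives the time, the measured TCP pose, the force, the opening and the grip force at its end, in the units of the state.
- arm.state(): the state, without advancing time (a new reading comes with each control period).
- eyes.camera(name): name is "scene" or "top"; returns (picture, depth): 384x512x3 uint8, red, green, blue; 384x512 float32, m along the optical axis (not along the pixel's ray), 0 where there is no reading.
- eyes.camera_params(name): a dict with "fovy" (degrees; the focal length in pixels is half the picture's height over the tangent of half this angle, whatever the lens; pixels are square), "cx", "cy" (the principal point, pixels), "view" (4x4, takes a point from world to camera coordinates). Camera axes: x right, y down, z forward; pixel columns grow to the right and rows downward; lengths in m; the calibration is good to about 2 mm. A picture is of the moment at which its call begins. camera_params takes no time and is no camera call.
- arm.hand_in(): hands the job in; it is judged then, once.
The state is a dict: "clock": time; "q": joint angles; "dq": joint speeds; "joint_efforts": joint torques, N m; "position": TCP position; "tcp_rot": TCP orientation; "contact_force": force on the tool from outside, world axes, zero at the start; "wrist_torque": the same for the moment, N m; "opening": opening from 0.0 (shut) to 1.0 (fully open); "grip_force": force on a finger pad.
Only numpy, scipy, OpenCV 4.12 (cv2) and the standard library are available. Lean on these libraries where they do the work, as an engineer would, in place of code of your own. Each camera call takes 0.05 s, during which the arm holds its last target. There are 200 camera calls.

TASK

The small cypress cupboard rocks because the round foot at one end of its rails is too short. Push the wooden wedge under that foot, thin end first, sliding it along the top without ever picking it up, until the cupboard stands level and the wedge is tight under the foot; then press down with the fingertips on the cupboard's top at the corner nearest that foot to check that it no longer rocks, and move clear. Leave the whisk, the caddy and the scoop where they are.

Things in the scene. Friction and masses are not known exactly. Their poses are not given: they have to be found in the camera images.
- rocker (a joint): Lean of the cupboard in rad about the diagonal through the two long feet next to the short one. 0 = level (a firm stop: a wedge pushed farther only jams harder); 0.051 = leaning fully, short foot down on the surface. Its weight leans it onto the short foot with about 3 to 6 N. It turns only about this diagonal and does not slide.
- foot: The short foot: a wooden cylinder 40 mm in diameter, 46 mm long, lying along x (across the rail), fixed at a rail end, where it sticks out. Origin on its lowest line, mid-length: 7 mm above the surface when the cupboard is level, on it when it leans. The rail runs along y; its outer end is at +y, where the wedge comes in along -y. The other three feet are square blocks.
- cupboard: Pale cupboard 200 (x) x 240 (y) x 190 (z) mm, top overhanging 6 mm, on two rails along y whose ends stick out 45 to 70 mm past its sides. Origin: centre of its underside, 54 mm above the surface when level (top at 244 mm). Swing door on the +x side, away from the robot, part open; two bowls inside. Short foot at x = +75, y = +175 mm from the origin.
- corner (a point): Point on the top face of the cupboard near the corner nearest the short foot, 36 mm in from the edges; z up. Press here, downwards.
- wedge: Loose wooden wedge 100 mm long (x), 50 wide, about 60 g. Origin: centre of its underside. Thin end (1.5 mm) at x = +50; top slopes up to 13.5 mm at x = -37, then a heel block 24 mm high to the flat back at x = -50. Starts outside the rail end, thin end roughly to the foot. Takes 3 to 12 N to drive under the foot; friction keeps it in. Level when the foot's origin is at about x = +13 mm.
- whisk: Bamboo tea whisk upside down on a white porcelain shaper, 62 mm wide, 138 mm high, one piece; origin at the centre of its underside. Leave alone.
- caddy: Round steel tea caddy, 70 mm in diameter, 75 mm high; origin at the centre of its underside. Leave alone.
- scoop: Thin dark wooden tea scoop, 182 mm long (x), lying flat; origin on its underside near mid-length. Leave alone.
Not all that is in view belongs to the job. Several things have the shape of the wedge; the one meant has the colours described above.

How it is judged:
By the outcome, as a careful person would: the job done as asked, in the order asked, and still so for the second after the job is handed in, with the robot touching nothing.
It also fails if it takes over 59 s, if anything falls off the work surface, if the arm or the gripper's body presses on something with over 40 N, if the wrist force passes 120 N, or if a joint passes its speed limit or range.

## Working session

There is one attempt and no reset: what is moved stays moved. The work goes in short steps, Python scripts to look and compute and a tool call to move; the robot and the scene stay as the last step left them, time stands still between calls to the robot, and variables do not carry over. Pictures are saved under pics/ and viewed, at most 10 in all, crops included, and the job is handed in when it is done.

Besides the shell and the picture viewer there is one more tool, called after ">>>" by a JSON object that holds its "name" and its "arguments". send_rows: Moves the arm, as the interface text tells. Its arguments: {"type":"object","properties":{"steps":{"type":"array","items":{"type":"array","items":{"type":"array","items":{"type":"number"}}}},"grip":{"type":"number"}},"required":["steps"]}

```bash
ls; mkdir -p pics
cat > h.py <<'E'
import numpy as np, cv2
from workcell import arm, eyes
def grab(n):
    p,d=eyes.camera(n); c=eyes.camera_params(n); return p,d,c
def pts(d,c):
    f=d.shape[0]/2/np.tan(np.radians(c["fovy"])/2)
    v,u=np.mgrid[:d.shape[0],:d.shape[1]]
    P=np.stack([(u-c["cx"])*d/f,(v-c["cy"])*d/f,d,np.ones_like(d)],-1)
    return (P@np.linalg.inv(np.array(c["view"])).T)[...,:3]
def ray(u,v,z,c,h=384):
    f=h/2/np.tan(np.radians(c["fovy"])/2); T=np.linalg.inv(np.array(c["view"]))
    r=T[:3,:3]@np.array([(u-c["cx"])/f,(v-c["cy"])/f,1]); o=T[:3,3]
    return o+r*(z-o[2])/r[2]
E
python3 - <<'E'
from h import *
s=arm.state(); print(s["clock"],s["position"],s["tcp_rot"],s["opening"],arm.tcp_to_tips)
for n in("top","scene"):
    p,d,c=grab(n); np.savez(f"pics/{n}0.npz",p=p,d=d); print(n,c["fovy"],np.linalg.inv(np.array(c["view"]))[:3].round(3).tolist())
    cv2.imwrite(f"pics/{n}0.png",cv2.resize(p[...,::-1],(800,600)))
E
```

```text
pics
0.0 [0.18333672 0.54448409 0.22109962] [ 1.61669227e-01  9.86844597e-01 -8.83515645e-04 -1.48222191e-04] 0.9975936996488418 0.008
top 55.86184463238936 [[0.014, -0.984, 0.176, 0.339], [-1.0, -0.015, -0.006, 0.168], [0.008, -0.176, -0.984, 1.161]]
scene 50.54894303789529 [[-0.821, 0.378, -0.428, 0.93], [0.571, 0.521, -0.634, 0.793], [-0.016, -0.765, -0.644, 0.783]]
```

View pics/top0.png

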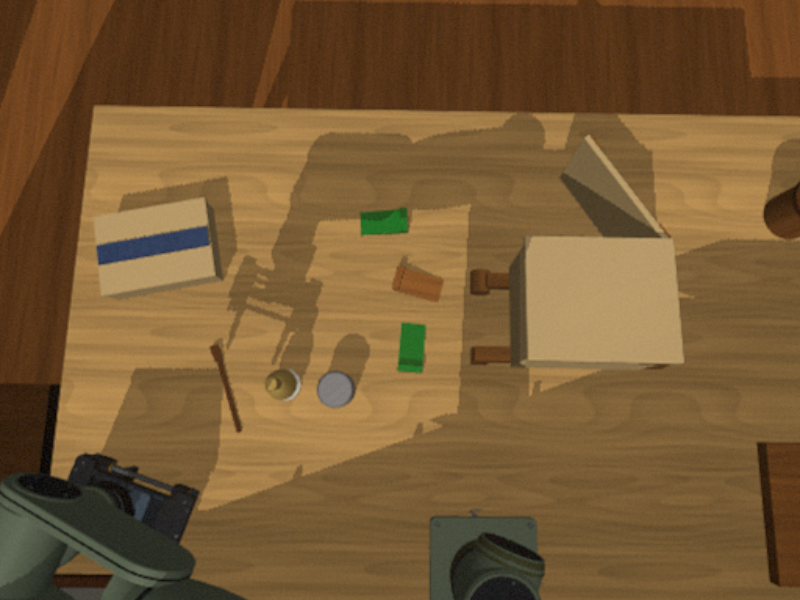

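View pics/scene0.png

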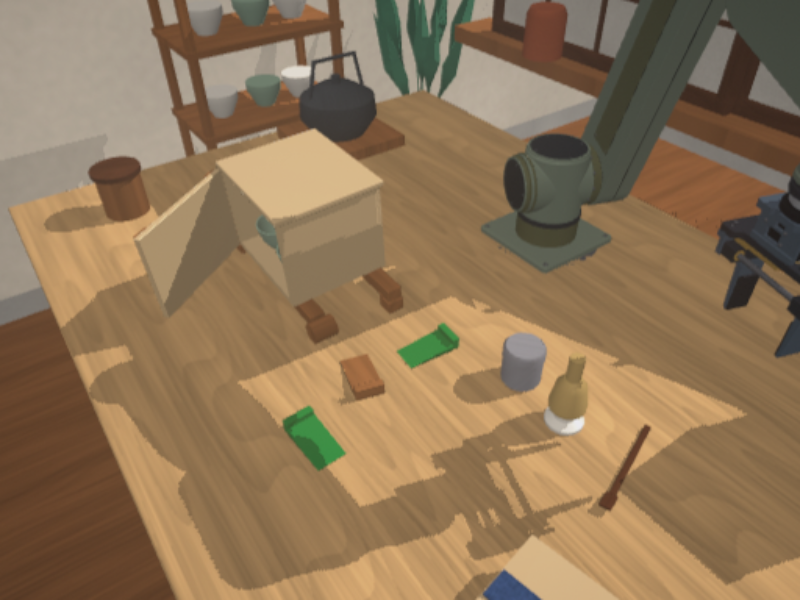

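The top view shows three wedge shapes: green at (385,221), green at (412,347) and brown wood at (418,283). The brown one matches "wooden", and its thin end points at the round foot (482,282). The scene view shows it at (362,376), with the foot at (320,325). Next I'll confirm it in a crop and measure.

Run:
```python
from h import *
z=np.load("pics/top0.npz");p,d=z["p"],z["d"];c=eyes.camera_params("top");P=pts(d,c)
cv2.imwrite("pics/crop0.png",cv2.resize(p[120:250,220:350,::-1],(600,600),interpolation=cv2.INTER_CUBIC))
hsv=cv2.cvtColor(p,cv2.COLOR_RGB2HSV)
print(hsv[181,268],hsv[181,300],hsv[181,310],hsv[190,240])
m=np.zeros(d.shape,bool);m[163:197,245:290]=1
h=(P[...,2]>0.0035)&m
print("tablez",np.median(P[200:215,240:255,2]))
m2=((hsv[...,0]<13)&(hsv[...,1]>110)&m).astype(np.uint8)
for nm,mm in(("h",h),("col",m2>0),("heel",(P[...,2]>.019)&m)):
    q=P[mm]; r=cv2.minAreaRect((q[:,:2]*1000).astype(np.float32)); print(nm,mm.sum(),r,cv2.boxPoints(r).round(0).tolist(),q[:,2].max())
# rail/foot
f=np.zeros(d.shape,bool);f[165:195,298:328]=1
f&=P[...,2]>.012
q=P[f];print("foot",q.min(0),q.max(0))
g=f&(P[...,2]>.037)&(hsv[...,2]<150)
for v in range(168,194,2): print(v,[f"{P[v,u,0]*1000:.0f},{P[v,u,1]*1000:.0f},{P[v,u,2]*1000:.0f}" for u in range(300,328,3)])
t=P[...,2]>.225; t[:, :320]=0;t[:,445:]=0;t[:140]=0;t[240:]=0
q=P[t];r=cv2.minAreaRect((q[:,:2]*1000).astype(np.float32));print("top",r,cv2.boxPoints(r).round(0).tolist())
A=np.c_[q[:,:2],np.ones(len(q))];print(np.linalg.lstsq(A,q[:,2],rcond=None)[0])
```

```text
[ 14 174 139] [ 16 140 118] [ 16 189  89] [ 17 140 164]
tablez -0.0006432443287009981
h 413 ((481.44573974609375, 128.22509765625), (283.3154602050781, 143.33677673339844), 1.091739535331726) [[338.0, 197.0], [341.0, 54.0], [624.0, 59.0], [622.0, 203.0]] 1.160544818102736
col 1 ((530.4683227539062, 93.9652099609375), (0.0, 0.0), 0.0) [[530.0, 94.0], [530.0, 94.0], [530.0, 94.0], [530.0, 94.0]] 0.0037310606963469883
heel 69 ((468.61895751953125, 172.88726806640625), (18.207263946533203, 258.7671813964844), 88.05451965332031) [[339.0, 168.0], [598.0, 159.0], [598.0, 178.0], [340.0, 186.0]] 1.160544818102736
foot [ 0.33900086 -0.05331248  0.01391341] [0.59057397 0.16818127 1.16054482]
168 ['609,21,-2', '609,11,-2', '610,2,-2', '610,-9,-5', '609,-18,-0', '609,-27,3', '610,-38,-3', '610,-48,-1', '611,-58,-3', '610,-67,-1']
170 ['602,22,0', '602,12,0', '602,2,0', '602,-8,2', '603,-18,-1', '603,-28,-1', '602,-37,4', '604,-48,-2', '604,-58,-2', '587,-53,71']
172 ['596,22,-1', '589,16,30', '588,7,35', '588,-2,36', '589,-13,32', '596,-28,-0', '596,-37,1', '597,-48,-3', '596,-57,3', '581,-53,71
[... 894 characters left out ...]
', '543,-12,33', '550,-27,-1', '550,-37,-1', '549,-46,2', '550,-56,-0', '537,-52,70']
188 ['542,22,-2', '542,12,1', '542,3,1', '542,-7,3', '543,-17,-2', '542,-26,2', '542,-36,5', '543,-46,2', '543,-56,1', '531,-52,70']
190 ['535,22,1', '536,12,0', '536,3,1', '536,-7,2', '536,-17,1', '537,-27,-2', '537,-37,-1', '537,-47,-3', '537,-57,-4', '525,-52,69']
192 ['529,22,0', '529,12,-3', '528,3,5', '530,-7,-3', '530,-17,-0', '530,-27,-4', '529,-36,2', '530,-46,2', '530,-56,1', '519,-52,68']
top ((487.09088134765625, -61.58306884765625), (241.55458068847656, 490.44940185546875), 6.58197546005249) [[339.0, 168.0], [395.0, -319.0], [635.0, -291.0], [579.0, 196.0]]
[-0.21448655  0.23456367  0.39255567]
```

View pics/crop0.png

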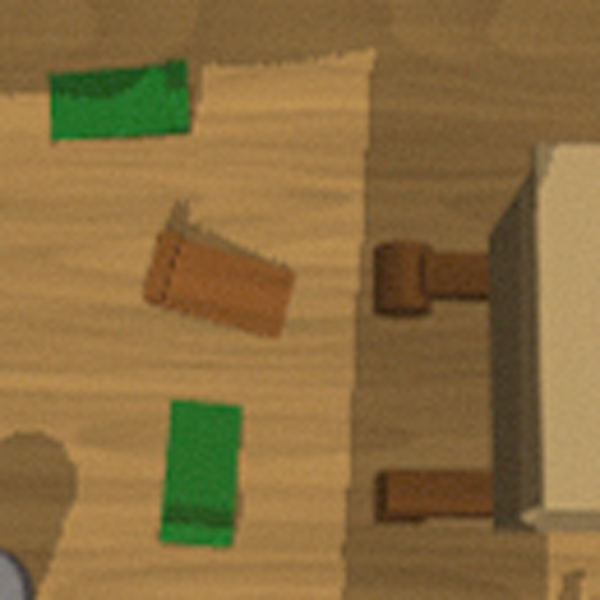

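The crop confirms it: brown wedge with its heel at crop (160,268) and thin end at (285,305), pointing roughly at the round foot (402,278) but yawed. Next, the wedge corners and the cupboard pose.

```bash
cat >> h.py <<'E'
def wedge(p,d,c,box=(155,205,240,330)):
    hsv=cv2.cvtColor(p,cv2.COLOR_RGB2HSV); m=np.zeros(d.shape,np.uint8); a,b,e,f=box
    m[a:b,e:f]=((hsv[...,0]<=14)&(hsv[...,1]>150))[a:b,e:f]
    m=cv2.morphologyEx(m,cv2.MORPH_OPEN,np.ones((3,3)));m=cv2.morphologyEx(m,cv2.MORPH_CLOSE,np.ones((5,5)))
    n,l,s,_=cv2.connectedComponentsWithStats(m); k=1+s[1:,4].argmax()
    cs,_=cv2.findContours((l==k).astype(np.uint8),0,2); r=cv2.minAreaRect(max(cs,key=len))
    return s[k],cv2.boxPoints(r)
E
python3 - <<'E'
from h import *
z=np.load("pics/top0.npz");p,d=z["p"],z["d"];c=eyes.camera_params("top");P=pts(d,c)
P[d==0]=-1
s,b=wedge(p,d,c);print(s,b.tolist())
for u,v in b: print((ray(u,v,.0,c)*1000).round().tolist(),(ray(u,v,.024,c)*1000).round().tolist())
m=np.zeros(d.shape,bool);m[163:197,245:290]=1
q=P[m&(P[...,2]>.019)&(P[...,2]<.04)]*1000; print("heel",len(q),q.mean(0),cv2.minAreaRect(q[:,:2].astype(np.float32)))
t=(P[...,2]>.225)&(P[...,2]<.28); t[:, :320]=0;t[:,445:]=0;t[:145]=0;t[240:]=0
cs=cv2.morphologyEx(t.astype(np.uint8),cv2.MORPH_OPEN,np.ones((5,5)))>0
q=P[cs];A=np.c_[q[:,:2],np.ones(len(q))];
for _ in range(3):
    k=np.linalg.lstsq(A,q[:,2],rcond=None)[0]; ok=abs(A@k-q[:,2])<.008;q,A=q[ok],A[ok]
print(k)
r=cv2.minAreaRect((q[:,:2]*1000).astype(np.float32));print(r,cv2.boxPoints(r).round().tolist())
E
```

```text
[254 173  26  17 196] [[253.44265747070312, 184.8948974609375], [257.2643127441406, 171.90127563476562], [280.8152770996094, 178.82803344726562], [276.9936218261719, 191.8216552734375]]
[550.0, 174.0, 0.0] [546.0, 174.0, 24.0]
[594.0, 162.0, 0.0] [588.0, 162.0, 24.0]
[572.0, 85.0, 0.0] [567.0, 86.0, 24.0]
[528.0, 97.0, 0.0] [524.0, 98.0, 24.0]
heel 62 [572.70285221 170.30906197  23.50700982] ((573.3054809570312, 170.4117889404297), (13.187447547912598, 49.11917495727539), 75.80464935302734)
[-0.04615753 -0.02003466  0.2626193 ]
((498.979248046875, -167.48733520507812), (252.12754821777344, 212.57667541503906), 89.36614990234375) [[391.0, -292.0], [604.0, -295.0], [607.0, -43.0], [394.0, -40.0]]
```

>>> {"name": "send_rows", "arguments": {"steps": [[[40, -33, 0, -8.6], [40, -33, 0, -8.6], [40, -33, 0, -8.6], [40, -33, 0, -8.6], [40, -33, 0, -8.6], [40, -33, 0, -8.6], [40, -33, 0, -8.6], [40, -33, 0, -8.6], [40, -33, 0, -8.8], [41, -36, 0, -8.8]]], "grip": 0.65}}

```text
clock: 1.35
position: [0.5855, 0.2108, 0.2215]
tcp_rot: [0.795, 0.607, -0.0, -0.0]
contact_force: [0.2, 0.3, -0.5]
opening: 0.173
grip_force: 0.0
```

>>> {"name": "send_rows", "arguments": {"steps": [[[0, 0, 0, 0], [0, 0, 0, 0]]]}}

```text
clock: 1.6
position: [0.5839, 0.212, 0.2214]
tcp_rot: [0.793, 0.609, -0.001, -0.001]
contact_force: [-0.5, -0.2, -0.3]
opening: 0.176
grip_force: 0.0
```

>>> {"name": "send_rows", "arguments": {"steps": [[[0, 0, -50, 0], [0, 0, -50, 0], [0, 0, -50, 0], [0, 0, -35, 0], [0, 0, -15, 0], [0, 0, -9, 0], [0, 0, 0, 0], [0, 0, 0, 0]]]}}

```text
clock: 2.6
position: [0.5854, 0.2124, 0.0144]
tcp_rot: [0.793, 0.609, 0.001, 0.0]
contact_force: [0.2, -0.1, -0.7]
opening: 0.172
grip_force: 0.0
```

Run:
```python
from h import *
p,d,c=grab("scene"); print(arm.state()["position"])
cv2.imwrite("pics/s1.png",cv2.resize(p[150:340,130:390,::-1],(780,570),interpolation=cv2.INTER_CUBIC))
```

```text
[0.5853326  0.21226765 0.01430077]
```

View pics/s1.png

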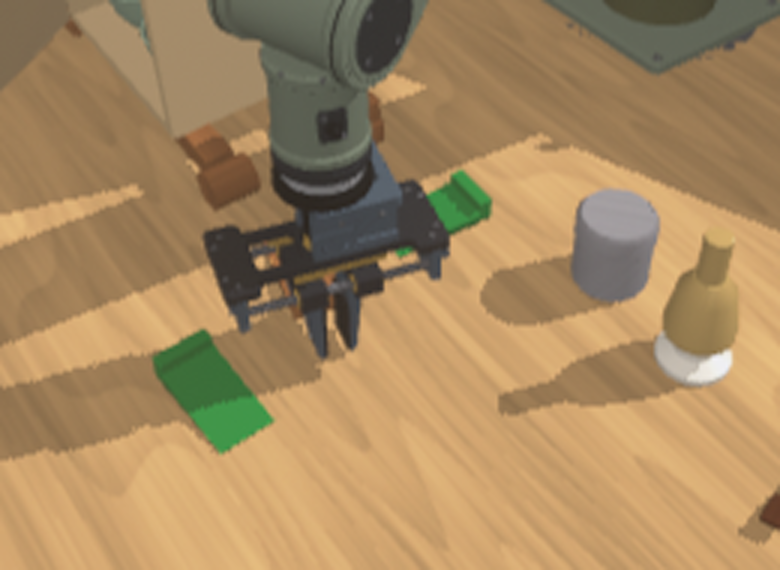

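The view from the side shows the two fingertips at (335,330), on the table behind the wedge, which the gripper hides. Closing in, then pushing along a gentle arc that also turns it 15°.

>>> {"name": "send_rows", "arguments": {"steps": [[[-2.5, -9.5, -1, 0], [-2.5, -9.5, -1, 0], [-1.1, -3.2, 0, 0.75], [-1.1, -3.2, 0, 0.75], [-1.0, -3.3, 0, 0.75], [-1.0, -3.3, 0, 0.75], [-0.9, -3.3, 0, 0.75], [-0.9, -3.3, 0, 0.75], [-0.8, -3.3, 0, 0.75], [-0.8, -3.3, 0, 0.75]]]}}

```text
clock: 3.9
position: [0.5719, 0.1665, 0.011]
tcp_rot: [0.76, 0.65, 0.0, 0.0]
contact_force: [0.4, 0.5, -0.1]
opening: 0.178
grip_force: 0.2
```

>>> {"name": "send_rows", "arguments": {"steps": [[[-0.7, -3.4, 0, 0.75], [-0.7, -3.4, 0, 0.75], [-0.6, -3.4, 0, 0.75], [-0.6, -3.4, 0, 0.75], [-0.5, -3.4, 0, 0.75], [-0.5, -3.4, 0, 0.75], [0, 0, 0, 0]]]}}

```text
clock: 4.78
position: [0.5682, 0.146, 0.0109]
tcp_rot: [0.734, 0.679, -0.0, 0.0]
contact_force: [0.0, 0.5, -0.4]
opening: 0.172
grip_force: 0.0
```

Run:
```python
from h import *
p,d,c=grab("top"); q,e,k=grab("scene"); s=arm.state();print(s["clock"],s["position"],s["contact_force"])
a=cv2.resize(p[120:250,220:350,::-1],(400,400),interpolation=cv2.INTER_CUBIC)
b=cv2.resize(q[170:300,150:280,::-1],(400,400),interpolation=cv2.INTER_CUBIC)
cv2.imwrite("pics/s2.png",np.hstack([a,b]))
```

```text
4.875 [0.56829341 0.14624144 0.01093973] [ 0.48313977  0.29261198 -0.07032779]
```

View pics/s2.png

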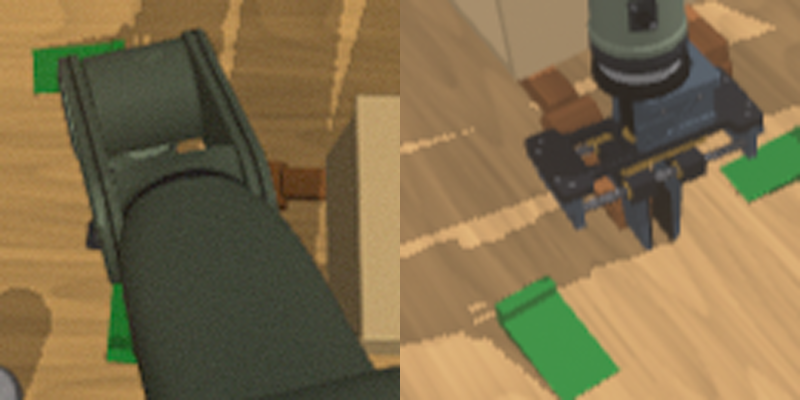

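>>> {"name": "send_rows", "arguments": {"steps": [[[-0.5, -3, 0, 0.9], [-0.5, -3, 0, 0.9], [-0.5, -3, 0, 0.9], [-0.3, -3, 0, 0.9], [-0.2, -2, 0, 0.9], [0, 0, 0, 0], [0, 20, 0, 0], [0, 50, 20, 0], [0, 60, 20, 0], [0, 60, 20, 0]]]}}

```text
clock: 6.12
position: [0.5659, 0.324, 0.0713]
tcp_rot: [0.707, 0.707, 0.0, 0.0]
contact_force: [1.3, -0.2, -0.3]
opening: 0.176
grip_force: 0.0
```

>>> {"name": "send_rows", "arguments": {"steps": [[[-20, 55, 20, 0], [-20, 40, 0, 0], [0, 0, 0, 0]]]}}

```text
clock: 6.5
position: [0.524, 0.4203, 0.0906]
tcp_rot: [0.705, 0.709, 0.001, -0.0]
contact_force: [-0.9, 0.4, 0.1]
opening: 0.169
grip_force: 0.0
```

Run:
```python
from h import *
p,d,c=grab("top"); s=arm.state();print(s["clock"],s["position"],s["contact_force"])
np.savez("pics/top3.npz",p=p,d=d)
cv2.imwrite("pics/s3.png",cv2.resize(p[120:250,220:350,::-1],(600,600),interpolation=cv2.INTER_CUBIC))
P=pts(d,c)
m=np.zeros(d.shape,bool);m[163:197,245:300]=1
q=P[m&(P[...,2]>.019)&(P[...,2]<.04)]*1000; print("heel",len(q),q.mean(0),cv2.minAreaRect(q[:,:2].astype(np.float32)))
s,b=wedge(p,d,c);print(s)
for u,v in b: print((ray(u,v,.0,c)*1000).round().tolist())
```

```text
6.55 [0.5248166  0.41819793 0.09030766] [ 0.63693627 -0.93933393  0.86780406]
heel 59 [565.65766858 106.59834973  23.26188794] ((564.7760009765625, 106.54905700683594), (49.39624786376953, 9.956024169921875), 0.425339013338089)
[307 175  18  10 105]
[586.0, -1.0, 0.0]
[587.0, -57.0, 0.0]
[557.0, -56.0, 0.0]
[556.0, -1.0, 0.0]
```

View pics/s3.png

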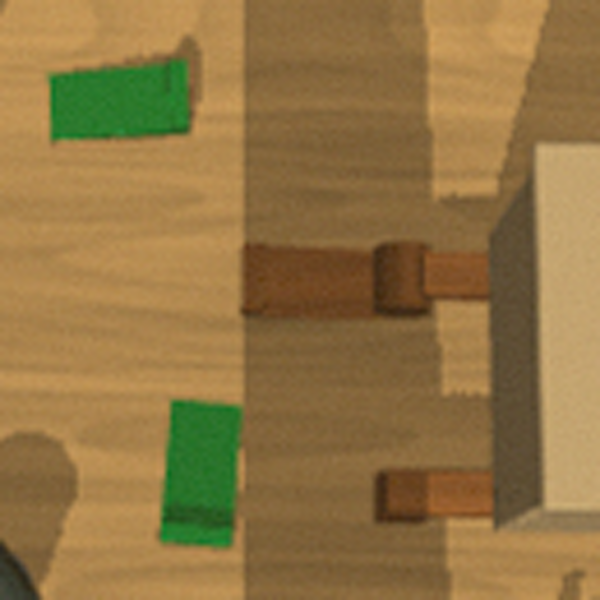

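The wedge now lies straight: heel at crop (255,280), thin end at the foot (402,278), centred in x at 566 mm. Going back behind it.

>>> {"name": "send_rows", "arguments": {"steps": [[[20, -50, -20, 0], [21, -50, -20, 0], [0, -50, -20, 0], [0, -50, -15, 0], [0, -45, -4, 0], [0, -20, 0, 0], [0, 0, 0, 0], [0, 0, 0, 0]]]}}

```text
clock: 7.55
position: [0.5679, 0.152, 0.0119]
tcp_rot: [0.707, 0.707, 0.001, 0.0]
contact_force: [-0.6, -0.2, 0.0]
opening: 0.175
grip_force: 0.0
```

>>> {"name": "send_rows", "arguments": {"steps": [[[-1, -8, 0, 0], [-1, -8, 0, 0], [0, -4, 0, 0], [0, -4, 0, 0], [0, -4, 0, 0], [0, -4, 0, 0], [0, -4, 0, 0], [0, -4, 0, 0], [0, 0, 0, 0]]]}}

```text
clock: 8.68
position: [0.5652, 0.1106, 0.0115]
tcp_rot: [0.707, 0.707, -0.0, 0.0]
contact_force: [-0.6, 2.7, 0.4]
opening: 0.172
grip_force: 1.4
```

>>> {"name": "send_rows", "arguments": {"steps": [[[0, -3, 0, 0], [0, -3, 0, 0], [0, -3, 0, 0], [0, -3, 0, 0], [0, -3, 0, 0], [0, 0, 0, 0]]]}}

```text
clock: 9.43
position: [0.5653, 0.0953, 0.0115]
tcp_rot: [0.707, 0.707, -0.0, 0.0]
contact_force: [-0.9, 2.1, -0.1]
opening: 0.176
grip_force: 1.0
```

>>> {"name": "send_rows", "arguments": {"steps": [[[0, -2, 0, 0], [0, -2, 0, 0], [0, -2, 0, 0], [0, -2, 0, 0], [0, 0, 0, 0]]]}}

```text
clock: 10.05
position: [0.5653, 0.0876, 0.0115]
tcp_rot: [0.707, 0.707, -0.0, 0.0]
contact_force: [-0.8, 2.3, 0.3]
opening: 0.172
grip_force: 1.4
```

>>> {"name": "send_rows", "arguments": {"steps": [[[0, -1.5, 0, 0], [0, -1.5, 0, 0], [0, -1.5, 0, 0], [0, 0, 0, 0]]]}}

```text
clock: 10.55
position: [0.5654, 0.0833, 0.0115]
tcp_rot: [0.707, 0.707, 0.0, 0.0]
contact_force: [0.6, 3.5, 0.1]
opening: 0.178
grip_force: 1.8
```

>>> {"name": "send_rows", "arguments": {"steps": [[[0, -1, 0, 0], [0, -1, 0, 0], [0, -1, 0, 0], [0, 0, 0, 0]]]}}

```text
clock: 11.05
position: [0.5654, 0.0811, 0.0115]
tcp_rot: [0.707, 0.707, 0.001, -0.0]
contact_force: [0.9, 6.0, -0.2]
opening: 0.172
grip_force: 3.5
```

>>> {"name": "send_rows", "arguments": {"steps": [[[0, -1, 0, 0], [0, -1, 0, 0], [0, 0, 0, 0]]]}}

```text
clock: 11.42
position: [0.5655, 0.0808, 0.0116]
tcp_rot: [0.708, 0.706, 0.002, -0.001]
contact_force: [0.2, 13.4, -0.7]
opening: 0.173
grip_force: 6.7
```

>>> {"name": "send_rows", "arguments": {"steps": [[[0, -1, 0, 0], [0, -1, 0, 0], [0, 0, 0, 0]]]}}

```text
clock: 11.8
position: [0.5656, 0.0806, 0.0116]
tcp_rot: [0.708, 0.706, 0.003, -0.002]
contact_force: [-1.1, 19.6, -0.9]
opening: 0.174
grip_force: 9.9
```

```bash
cat >> h.py <<'E'
def lean(p0="pics/top0.npz"):
    c=eyes.camera_params("top")
    def f(d):
        P=pts(d,c)[180:225,352:420].reshape(-1,3);P=P[(P[:,2]>.2)&(P[:,2]<.3)]
        A=np.c_[P[:,:2]-[.49,-.17],np.ones(len(P))]
        for _ in range(3):
            k=np.linalg.lstsq(A,P[:,2],rcond=None)[0];ok=abs(A@k-P[:,2])<.008;A,P=A[ok],P[ok]
        return k.round(4),len(P)
    p,d,_=grab("top"); return f(np.load(p0)["d"]),f(d)
E
python3 - <<'E'
from h import *
print(lean())
p,d,c=grab("scene"); cv2.imwrite("pics/s4.png",cv2.resize(p[60:260,90:290,::-1],(600,600),interpolation=cv2.INTER_CUBIC))
E
```

```text
((array([-0.0465, -0.0185,  0.2435]), 3052), (array([-0.0008,  0.0003,  0.2432]), 2975))
```

The force reached about 20 N with no further motion, and the top plane went from slope (-0.047, -0.019) to level. Backing off and checking.

>>> {"name": "send_rows", "arguments": {"steps": [[[0, 3, 0, 0], [0, 5, 0, 0], [0, 20, 0, 0], [0, 50, 10, 0], [0, 60, 20, 0], [0, 40, 50, 0], [0, 40, 50, 0], [-20, 20, 50, 0], [-20, 20, 40, 0], [0, 0, 0, 0]]], "grip": 1}}

```text
clock: 13.15
position: [0.5255, 0.3346, 0.2331]
tcp_rot: [0.706, 0.708, 0.004, 0.001]
contact_force: [0.4, -1.7, 0.3]
opening: 0.008
grip_force: 0.0
```

Run:
```python
from h import *
print(lean())
p,d,c=grab("top");P=pts(d,c);P[d==0]=-1;s=arm.state();print(s["clock"],s["position"],s["tcp_rot"])
t=((abs(P[...,2]-.243)<.012)).astype(np.uint8);t[:,:325]=0;t[:,445:]=0;t[:145]=0;t[240:]=0
t=cv2.morphologyEx(t,cv2.MORPH_OPEN,np.ones((5,5)))
cs,_=cv2.findContours(t,0,2);r=cv2.minAreaRect(max(cs,key=cv2.contourArea))
for u,v in cv2.boxPoints(r): print((ray(u,v,.244,c)*1000).round(1)[:2])
m=np.zeros(d.shape,bool);m[163:197,245:320]=1
q=P[m&(P[...,2]>.017)&(P[...,2]<.035)&(P[...,1]>.03)]*1000; print("heel",len(q),q.mean(0),cv2.minAreaRect(q[:,:2].astype(np.float32)))
cv2.imwrite("pics/s5.png",cv2.resize(p[120:250,270:450,::-1],(792,572),interpolation=cv2.INTER_CUBIC))
```

```text
((array([-0.0465, -0.0185,  0.2435]), 3052), (array([0.0012, 0.0005, 0.2434]), 3053))
13.25 [0.52496085 0.33198452 0.22866971] [ 7.06852331e-01  7.07360993e-01 -1.25990039e-04  4.39211067e-04]
[378.4 -41.9]
[591.2 -47.4]
[ 595.4 -310.1]
[ 381.9 -294.3]
heel 63 [565.13484688  55.29522525  22.93324356] ((565.972900390625, 55.34147262573242), (10.132062911987305, 49.262725830078125), 89.97880554199219)
```

View pics/s5.png

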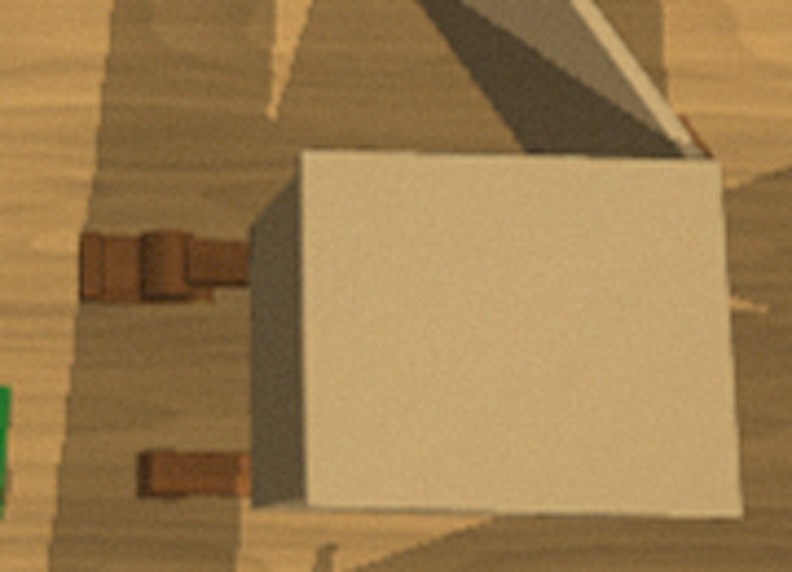

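The cupboard is level, with the wedge (crop 80–212, 265) held under the foot and the heel at y = 55 mm. The top's near corner is at crop (302,152), about (595,-48) mm, so the press point is about (560,-84).

>>> {"name": "send_rows", "arguments": {"steps": [[[5, -20, 50, 0], [5, -45, 40, 0], [5, -55, 0, 0], [5, -55, 0, 0], [5, -55, 0, 0], [5, -55, 0, 0], [5, -55, 0, 0], [0, -50, 0, 0], [0, -26, 0, 0], [0, 0, 0, 0]]]}}

```text
clock: 14.5
position: [0.5597, -0.0865, 0.3167]
tcp_rot: [0.709, 0.705, -0.001, -0.001]
contact_force: [-0.5, 0.4, -0.0]
opening: 0.008
grip_force: 0.0
```

>>> {"name": "send_rows", "arguments": {"steps": [[[0, 0, -25, 0], [0, 0, -20, 0], [0, 0, -10, 0], [0, 0, 0, 0], [0, 0, 0, 0]]]}}

```text
clock: 15.12
position: [0.5607, -0.0839, 0.2645]
tcp_rot: [0.707, 0.707, 0.0, 0.0]
contact_force: [-0.3, 0.2, 0.9]
opening: 0.004
grip_force: 0.0
```

>>> {"name": "send_rows", "arguments": {"steps": [[[0, 0, -4, 0], [0, 0, -4, 0], [0, 0, -3, 0], [0, 0, -2, 0], [0, 0, 0, 0]]]}}

```text
clock: 15.75
position: [0.5602, -0.0842, 0.2523]
tcp_rot: [0.707, 0.707, 0.0, 0.0]
contact_force: [-1.9, 0.6, 6.0]
opening: 0.007
grip_force: 3.2
```

>>> {"name": "send_rows", "arguments": {"steps": [[[0, 0, -1, 0], [0, 0, -1, 0], [0, 0, 0, 0]]]}}

```text
clock: 16.12
position: [0.5602, -0.0842, 0.2522]
tcp_rot: [0.707, 0.707, 0.001, 0.001]
contact_force: [-4.6, 0.3, 15.2]
opening: 0.009
grip_force: 7.3
```

>>> {"name": "send_rows", "arguments": {"steps": [[[0, 0, -1, 0], [0, 0, 0, 0], [0, 0, 0, 0], [0, 0, 0, 0], [0, 0, 0, 0], [0, 0, 0, 0]]]}}

```text
clock: 16.88
position: [0.5602, -0.0842, 0.2522]
tcp_rot: [0.707, 0.707, 0.001, 0.002]
contact_force: [-5.1, 0.8, 19.1]
opening: 0.005
grip_force: 9.3
```

>>> {"name": "send_rows", "arguments": {"steps": [[[0, 0, 2, 0], [0, 0, 3, 0], [0, 0, 20, 0], [0, 0, 40, 0], [0, 40, 10, 0], [0, 60, 0, 0], [0, 60, 0, 0], [0, 60, 0, 0], [0, 60, 0, 0], [0, 50, 0, 0]]]}}

```text
clock: 18.12
position: [0.5601, 0.2481, 0.3223]
tcp_rot: [0.707, 0.707, -0.0, -0.0]
contact_force: [1.0, -0.2, -0.5]
opening: 0.007
grip_force: 0.0
```

>>> {"name": "send_rows", "arguments": {"steps": [[[-10, 50, 0, 0], [-10, 40, 0, 0], [0, 0, 0, 0], [0, 0, 0, 0], [0, 0, 0, 0], [0, 0, 0, 0]]]}}

```text
clock: 18.88
position: [0.5407, 0.3348, 0.323]
tcp_rot: [0.708, 0.707, 0.0, 0.0]
contact_force: [-0.1, -0.2, -0.0]
opening: 0.006
grip_force: 0.0
```

Run:
```python
from h import *
print(lean())
p,d,c=grab("top");P=pts(d,c);s=arm.state();print(s["clock"],s["position"],s["contact_force"])
m=np.zeros(d.shape,bool);m[163:197,245:320]=1
q=P[m&(P[...,2]>.017)&(P[...,2]<.035)&(P[...,1]>.03)]*1000; print("heel",len(q),q.mean(0))
cv2.imwrite("pics/s6.png",cv2.resize(p[...,::-1],(800,600)))
```

```text
((array([-0.0465, -0.0185,  0.2435]), 3052), (array([0.0015, 0.001 , 0.2434]), 3046))
18.975 [0.54058039 0.3350816  0.32307823] [-0.1251757   0.33091566  0.23927103]
heel 62 [566.44700618  54.81894006  23.12811473]
```

View pics/s6.png

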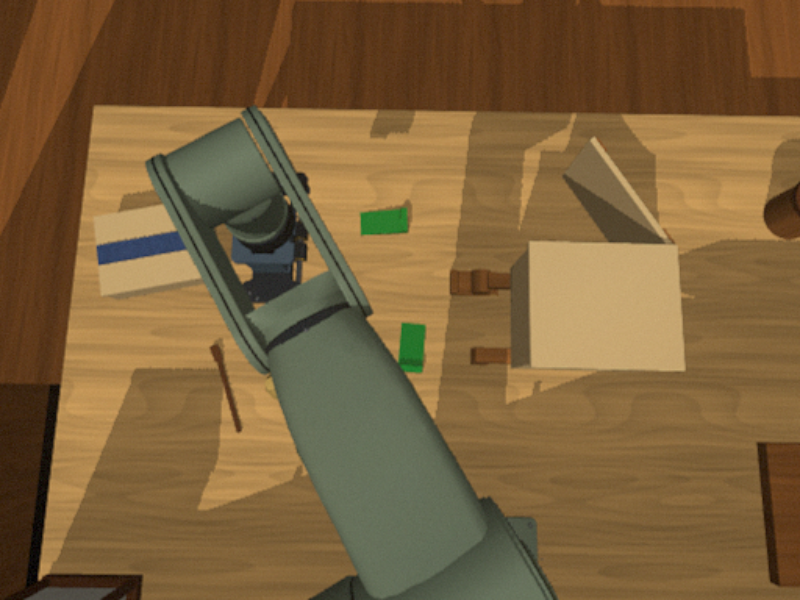

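The cupboard (600,305) is level and the wedge (465,282) is still under the foot. The scoop (228,388) and both green wedges haven't moved, and the arm is clear at TCP z = 0.32 m.

```bash
python3 -c "
from workcell import arm
print(arm.hand_in())"
```

```text
the job is handed in; nothing more can be done
None
```

The wedge is tight under the short foot and the cupboard stands level; it held firm under a 19 N press at the corner, and the job was handed in at about 19 s with the arm clear. The scoop is where it was; the arm hid the caddy and nearly all of the whisk in the last picture, but it never touched them.

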